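# Start the rotor knob of the bench centrifuge

## Task

Open the small round centrifuge fully by the bow handle of its lid, so that the lid stands upright by itself. Inside, the rotor knob stands loosely in the hub with its screw not yet caught: turn it backward (anticlockwise seen from above) until you feel the thread drop, then forward (clockwise) one full turn from there, so that it is cleanly started but not tightened. Finish while still gripping the knob at that place, with the lid open and the pot, brown bottle and dish near by left alone.

Things in the scene. Friction and masses are not known exactly. Their poses are not given: they have to be found in the camera images.
- centrifuge: small round white bench centrifuge with a blue band, 164 mm across (176 at its grey foot), fixed. Origin on its vertical axis at bench level; x points from the axis to the lid's hinge, z up; a grey control panel juts out 15 mm at the front (-x). Its open chamber is 144 mm across, the rim 114 mm above the bench; the rotor inside, under a clear rotor lid, lies below 50 mm
- lid (a joint): angle of the hinged lid: 0 shut, 1.65 rad its stop a little past upright; may start slightly ajar. The hinge is stiff: the lid stays where it is left, and moving it takes 3 to 5 N at the handle
- lid_hinge (a point): point on the lid's hinge axis, which is level and parallel to the centrifuge's y axis; 88 mm from the centrifuge's axis, 117 mm above the bench
- lid_handle (a point): middle of the round bar of the lid's grey bow handle, parallel to the hinge: bar 10 mm thick, 50 mm straight between its bends, 34 mm above the lid's top face (29 mm free below it). Lid shut: 154 mm from the hinge axis towards the centrifuge's -x and 46 mm above it; it moves on a circle of 161 mm radius. Upright, the lid is on the front side of the bar
- knob: loose blue knurled knob, 40 mm across, 30 mm high, on a steel screw, 140 g. Origin at the screw's lower end, z up; grip part 47 to 77 mm above it; x axis: white tick on the top. Coarse right-hand thread, two starts, 12 mm a turn. At first it stands upright in the hub, not caught, its thread ends resting on the hub's, origin about 28 mm above the bench; it is free to be turned and lifted
- knob_grip (a point): point on the knob's axis, 65 mm above the knob's origin and 12 mm below its top. Turned backward the knob climbs (12 mm a turn) and after 50 to 100 degrees can drop by 6 mm: it falls if let go; a gripper that holds it must press down lightly (about 5 N) to feel it go. Turned on backward it drops again each half turn
- hub (a point): centre of the steel hub's top (36 mm across), 56 mm above the bench, on the thread's axis. The drop comes as the knob's x axis passes the centrifuge's x axis, either way round; the knob's origin is 26 mm below this point just before it and 32 mm after it. Forward turning then sinks it: one turn later it is 44 mm below, the grip still 3 mm clear of the hub
- sample_pot: clear sample pot with a green screw cap, 46 mm across, 55 mm high, origin at its foot; leave alone
- drop_bottle: brown drop bottle with a white cap, 29 mm across, 62 mm high, origin at its foot; leave alone
- petri_dish: shut round dish, 72 mm across, 15 mm high, origin at its foot; leave alone
- microscope: the microscope that stands on the bench to the left of and behind the centrifuge, fixed, 211 mm wide (y) and 396 mm high; origin under its middle. Its eyepieces reach 127 mm from there towards the robot at 320 to 396 mm height: keep the arm clear of them

How it is judged:
On the way, in this order (a step that is already met when the one before it is completed fails the run):
1. the lid stands open (value of joint lid above 1.4 rad), for 0.2 s.
2. the knob has been turned backward, resting in the hub, nearly to the end of the thread, where it stands highest (z of knob in the frame of hub between -0.0274 and -0.0225 m and angle between the x axis of knob and the x axis of centrifuge, either way round below 0.7 rad and horizontal distance between knob and hub below 0.003 m), for 0.04 s.
3. the thread has dropped (z of knob in the frame of hub below -0.0294 m and angle between the x axis of knob and the x axis of centrifuge, either way round below 1.3 rad and horizontal distance between knob and hub below 0.003 m), for 0.04 s.
At the end, for the whole second after the job is handed in: the knob's screw is one turn into the hub's thread counted from the drop, within a fifth of a turn (2.5 mm of depth), upright and at rest, the fingers still gripping it with more than 4 N; the lid stands open beyond 1.4 rad (z of knob in the frame of hub between -0.0464 and -0.0414 m and horizontal distance between knob and hub below 0.003 m and angle between knob's own z axis and vertical below 0.1 rad and linear speed of knob below 0.02 m/s and contact force between the fingers and knob above 4 N and value of joint lid above 1.4 rad); the arm keeps its last pose, push and grip.
It fails at once if the sample pot is moved by more than 30 mm (distance of sample_pot from where it was at the start of the episode above 0.03 m).
It fails at once if the brown bottle is moved by more than 30 mm (distance of drop_bottle from where it was at the start of the episode above 0.03 m).
It fails at once if the dish is moved by more than 30 mm (distance of petri_dish from where it was at the start of the episode above 0.03 m).
It also fails if it takes over 69 s, if anything falls off the work surface, if the arm or the gripper's body presses on something with over 40 N, if the wrist force passes 120 N, or if a joint passes its speed limit or range.

## Robot

A 7-joint arm with a two-finger parallel gripper is mounted at the origin on a cart in front of the work surface, level with it; the furniture and walls round the work are solid. World frame = base frame: x ahead of the robot, y to its left, z up, the work surface at z = 0. Lengths are in m, angles in rad, forces in N, time in s.
With the tool pointing down it reaches from about 0.425 to 0.825 m from the base axis. Payload 3.6 kg.
Tool frame: the origin (TCP) lies at the very end of the fingers, on their centre line; the grasp point (between the pads) lies 19 mm behind it (grasp_offset is the distance from the TCP to the grasp point, in m); y points along the fingers, z is the direction in which the jaws open and shut, and the axes are right-handed (so a half turn about y gives the same grasp; the last joint's range is limited). The gripper opens to 85 mm and grips with 20 to 120 N. Pads are 22 mm wide; open, the fingers measure 114 mm over their backs; the gripper's body (76 mm by 85 mm) begins 54 mm behind the grasp point. The pads swing forward as they close: fully open they stand 13 mm farther back than shut.
Start: joints at [-1.212, 0.615, -0.013, 1.423, 0.008, 1.103, -0.04], TCP at [0.244, 0.602, 0.207] pointing down, gripper open.
Joint ranges: [-3.12, 3.12], [-0.3, 2.06], [-1.34, 1.32], [0.26, 2.42], [-1.36, 4.5], [0.01, 1.98], [-2.84, 2.84]. Speed limits (rad/s): [2.79, 2.79, 3.14, 3.14, 3.14, 3.14, 3.14].

## Interface

Orientations are given as a rotation vector (axis times angle).
In Python, from cell import observe, snapshot, job_done, grasp_offset gives the robot as it stands. The module is installed in compiled form; this text tells all that it offers.
- The arm moves only by the tool apply_moves, never from a script. Its argument "motion" is a list of rows, each an object with "twist": the turn, a rotation vector about the world's x, y, z in rad, a list of three; "slide": the shift along the world's x, y, z in mm, a list of three; "fingers": the finger opening in mm, from 0 to 85.4. In form: [{"twist": [wx, wy, wz], "slide": [dx, dy, dz], "fingers": fingers}, ...]. A call has 1 to 20 rows; each row shifts and turns the commanded pose from where the row before left it; what a row does not reach is not made up. A row lasts 1/12 s, in which the tool goes at most 41.7 mm and 7.16 degrees, less where a joint would pass 70% of its speed; a pose out of reach is approached as far as the arm can. A call is refused whole if a number of a shift passes 41.7 or a number of a turn 0.125, either way. A call with a gripper value outside its range is refused whole. The fingers move at their own pace and stop on an object; "force" is the grip in N (left out, the last holds). Time passes only in rows, so rows that do not move let the fingers close. It gives the time, the measured TCP pose, the force and the opening at its end, in the units of the state.
- observe(): the state, without advancing time (a new reading comes with each control period).
- snapshot(name): name is "scene" or "top"; returns a dict with "image" (420x560x3 uint8, red, green, blue), "z_map" (420x560 float32, m along the optical axis (not along the pixel's ray), 0 where there is no reading), "fx", "fy", "cx", "cy" (pixels), "distortion" ([k1, k2, p1, p2, k3] as OpenCV has them; the pictures are not rectified), "rvec" (rotation vector, rad) and "tvec" (3), from world to camera coordinates, as OpenCV has them. Camera axes: x right, y down, z forward; pixel columns grow to the right and rows downward; lengths in m; the calibration is good to about 2 mm. A picture is of the moment at which its call begins.
- job_done(): hands the job in, once; it reports no verdict.
The state is a dict: "time": time; "joints": joint angles; "joint_velocities": joint speeds; "effort": joint torques, N m; "tcp_pos": TCP position; "ee_rot": TCP orientation; "contact_force": force on the tool from outside, world axes, zero at the start; "moment": the same for the moment, N m; "finger_gap": opening from 0.0 (shut) to 1.0 (fully open).
Only numpy, scipy, OpenCV 4.12 (cv2) and the standard library are available. Lean on these libraries where they do the work, as an engineer would, in place of code of your own. Each camera call takes 0.05 s, during which the arm holds its last target. There are 200 camera calls.

## Working session

There is one attempt and no reset: what is moved stays moved. The work goes in short steps, Python scripts to look and compute and a tool call to move; the robot and the scene stay as the last step left them, time stands still between calls to the robot, and variables do not carry over. Pictures are saved under pics/ and viewed, about 8 in all and at most 12, crops included, and the job is handed in when it is done.

Besides the shell and the picture viewer there is one more tool, called after ">>>" as name(argument=value, ...), one argument or row to a line, values as JSON. apply_moves: Moves the arm, as the interface text tells. Its arguments: {"type":"object","properties":{"motion":{"type":"array"},"force":{"type":"number"}},"required":["motion"]}

```bash
mkdir -p pics; ls; cat > h.py <<'E'
import numpy as np, cv2
from scipy.spatial.transform import Rotation as R
from cell import observe, snapshot, job_done, grasp_offset
def snap(n):
    s=snapshot(n); K=np.array([[s['fx'],0,s['cx']],[0,s['fy'],s['cy']],[0,0,1.]])
    s['K']=K; s['D']=np.array(s['distortion']); s['R']=cv2.Rodrigues(np.array(s['rvec'],float))[0]; s['t']=np.array(s['tvec'],float).reshape(3)
    return s
def ray(s,uv):
    p=cv2.undistortPoints(np.array(uv,float).reshape(-1,1,2),s['K'],s['D']).reshape(-1,2)
    d=np.c_[p,np.ones(len(p))]
    return -s['R'].T@s['t'], d@s['R'], d
def onz(s,uv,z):
    c,d,_=ray(s,uv); return c+d*((z-c[2])/d[:,2])[:,None]
def cloud(s):
    v,u=np.mgrid[:420,:560]; uv=np.c_[u.ravel(),v.ravel()]
    _,_,d=ray(s,uv); P=(d*s['z_map'].reshape(-1,1)-s['t'])@s['R']
    P[s['z_map'].ravel()==0]=np.nan
    return P.reshape(420,560,3)
def save(s,n,crop=None,k=1):
    im=s['image'][...,::-1]
    if crop: a,b,c,d=crop; im=im[b:d,a:c]
    cv2.imwrite('pics/'+n,cv2.resize(im,None,fx=k,fy=k,interpolation=cv2.INTER_CUBIC))
def st():
    o=observe(); print({k:np.round(o[k],3).tolist() for k in o}); return o
E
python3 - <<'E'
from h import *
o=st(); print(grasp_offset, R.from_rotvec(o['ee_rot']).as_matrix().round(2))
a=snap('scene');b=snap('top')
for s in(a,b): print((-s['R'].T@s['t']).round(3),s['fx'],s['R'][2].round(2))
cv2.imwrite('pics/a.png',a['image'][...,::-1]);save(b,'b.png')
np.save('a.npy',a,allow_pickle=True);np.save('b.npy',b,allow_pickle=True)
E
```

```text
pics
{'time': 0.0, 'joints': [-1.212, 0.616, -0.013, 1.425, 0.008, 1.103, -0.04], 'joint_velocities': [-0.0, 0.001, 0.001, 0.0, 0.001, -0.001, 0.001], 'effort': [-0.0, -46.922, 0.259, -17.103, 0.01, 0.01, 0.0], 'tcp_pos': [0.244, 0.602, 0.205], 'ee_rot': [-1.552, 0.302, -0.302], 'contact_force': [0.218, 0.419, 0.555], 'moment': [-0.035, 0.004, -0.004], 'finger_gap': 1.001}
0.0187 [[ 0.93 -0.    0.38]
 [-0.38 -0.    0.93]
 [ 0.   -1.   -0.  ]]
[-0.113  0.026  1.076] 474.82616072219525 [ 0.57 -0.07 -0.82]
[-0.218 -0.206  1.645] 528.0898484916205 [ 0.43  0.08 -0.9 ]
```

View pics/a.png

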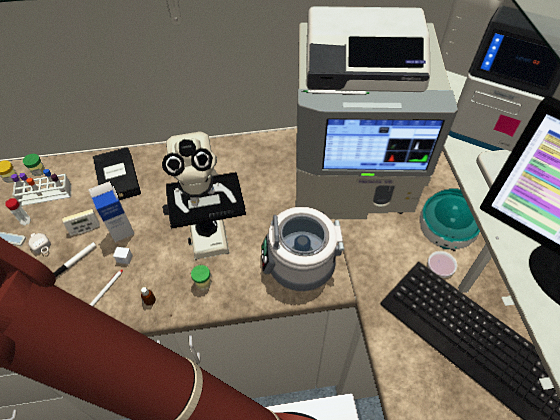

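View pics/b.png

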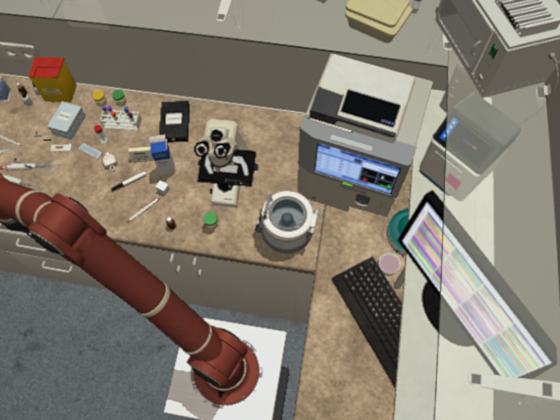

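The centrifuge is at about (302,245) in the scene view and (287,218) in the top view. The pot is at (201,273) and the bottle at (148,296) in the scene view. Next I'll crop closer and measure.

```bash
python3 - <<'E'
from h import *
a=np.load('a.npy',allow_pickle=True).item();b=np.load('b.npy',allow_pickle=True).item()
ia=cv2.resize(a['image'][190:300,245:355],(550,550),interpolation=cv2.INTER_CUBIC)
ib=cv2.resize(b['image'][185:255,250:324],None,fx=7,fy=7,interpolation=cv2.INTER_CUBIC)[:550,:]
c=np.zeros((550,550+ib.shape[1],3),np.uint8);c[:550,:550]=ia;c[:ib.shape[0],550:]=ib
c=cv2.resize(c,None,fx=.74,fy=.74,interpolation=cv2.INTER_AREA)
cv2.imwrite('pics/c.png',c[...,::-1]);print(c.shape)
for s,box in((a,(245,190,355,300)),(b,(250,185,324,255))):
    P=cloud(s);Q=P[box[1]:box[3],box[0]:box[2]].reshape(-1,3);Q=Q[np.isfinite(Q[:,0])]
    for lo,hi in((.06,.1),(.105,.119),(.119,.135),(.135,.15),(.15,.2)):
        q=Q[(Q[:,2]>lo)&(Q[:,2]<hi)]
        if len(q)<3: print(lo,len(q));continue
        (cx,cy),r=cv2.minEnclosingCircle(q[:,:2].astype(np.float32))
        print(lo,len(q),q.min(0).round(3),q.max(0).round(3),'circ',round(cx,4),round(cy,4),round(r,4))
E
```

```text
(407, 790, 3)
0.06 1243 [ 0.407 -0.263  0.06 ] [ 0.642 -0.005  0.1  ] circ 0.5258 -0.1366 0.1448
0.105 503 [ 0.408 -0.257  0.105] [ 0.642 -0.023  0.119] circ 0.5201 -0.1466 0.1344
0.119 2125 [ 0.407 -0.256  0.119] [ 0.631 -0.022  0.135] circ 0.5182 -0.1485 0.1343
0.135 1319 [ 0.412 -0.254  0.135] [0.614 0.024 0.149] circ 0.5506 -0.1185 0.1435
0.15 135 [ 0.457 -0.048  0.15 ] [0.575 0.023 0.183] circ 0.5157 -0.0097 0.067
0.06 414 [ 0.407 -0.21   0.06 ] [ 0.633 -0.006  0.1  ] circ 0.5277 -0.11 0.126
0.105 179 [ 0.405 -0.208  0.105] [ 0.616 -0.031  0.119] circ 0.5179 -0.1258 0.1181
0.119 1223 [ 0.406 -0.206  0.119] [ 0.611 -0.022  0.135] circ 0.5138 -0.1294 0.118
0.135 738 [ 0.407 -0.205  0.135] [0.606 0.028 0.15 ] circ 0.5346 -0.0967 0.1275
0.15 80 [ 0.455 -0.048  0.151] [0.562 0.027 0.186] circ 0.5088 -0.0072 0.0636
```

View pics/c.png

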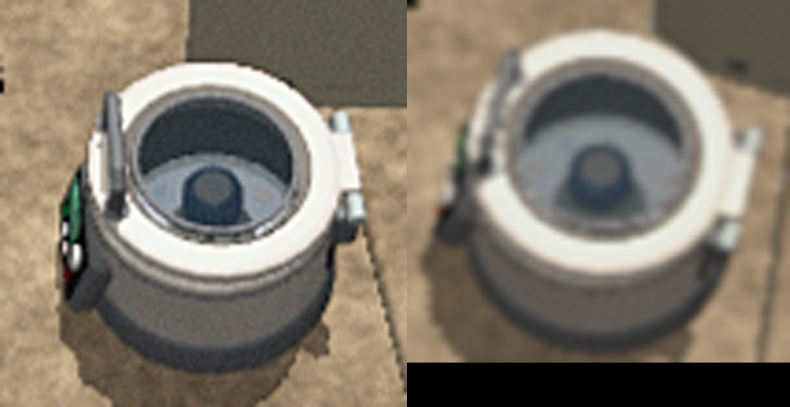

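```bash
python3 - <<'E'
from h import *
from scipy.optimize import least_squares
for n in 'ab':
    s=np.load(n+'.npy',allow_pickle=True).item();P=cloud(s)
    m=(P[...,2]>.148)&(P[...,2]<.2)&(P[...,0]>.4)&(P[...,0]<.6)&(P[...,1]>-.1)&(P[...,1]<.06)
    v,u=np.nonzero(m);print(n,len(u),u.min(),u.max(),v.min(),v.max())
    k,l,stt,ct=cv2.connectedComponentsWithStats(m.astype(np.uint8))
    for i in range(1,k):
        if stt[i,4]>10:
            q=P[l==i];print(stt[i],q.mean(0).round(4),q.min(0).round(3),q.max(0).round(3))
            e=q[:,2]>q[:,2].max()-.03;ev=np.linalg.svd(q-q.mean(0))[2][0];print('dir',ev.round(3),'quant z',np.quantile(q[:,2],[.1,.5,.9]).round(4))
    # lid top plane
    m=(P[...,2]>.12)&(P[...,2]<.15)&(np.hypot(P[...,0]-.52,P[...,1]+.11)<.14)&(s['image'].min(2)>170)
    q=P[m];q=q[np.argsort(q[:,2])];A=np.c_[q[:,:2],np.ones(len(q))];w=np.ones(len(q),bool)
    for _ in range(10):
        c=np.linalg.lstsq(A[w],q[w,2],rcond=None)[0];r=q[:,2]-A@c;w=abs(r)<.003
    print('plane',c.round(4),w.sum(),len(q),'tilt',np.hypot(*c[:2]))
    q=q[w]
    # outer boundary by 5deg bins
    c0=np.array([.52,-.115])
    for _ in range(5):
        th=np.arctan2(q[:,1]-c0[1],q[:,0]-c0[0]);rr=np.hypot(q[:,0]-c0[0],q[:,1]-c0[1])
        b=np.floor(th/.12);pts=np.array([q[b==k][np.argsort(rr[b==k])[-2]] for k in np.unique(b) if (b==k).sum()>4])
        f=least_squares(lambda p:np.hypot(pts[:,0]-p[0],pts[:,1]-p[1])-p[2],[*c0,.08],loss='soft_l1',f_scale=.002);c0=f.x[:2]
    print('circle',f.x.round(4),len(pts))
E
```

```text
a 317 229 278 200 245
[229 200  17  15 181] [0.5806 0.042  0.151 ] [0.561 0.022 0.148] [0.6   0.06  0.157]
dir [-0.983  0.182 -0.007] quant z [0.1486 0.1509 0.1538]
[273 214   6  32 136] [ 0.4858 -0.0406  0.174 ] [ 0.457 -0.048  0.148] [ 0.531 -0.033  0.183]
dir [-0.976  0.082 -0.202] quant z [0.1588 0.177  0.1803]
plane [0.0083 0.0651 0.1382] 1020 1246 tilt 0.06558194957364909
circle [ 0.4898 -0.1056  0.0792] 52
b 177 241 279 173 218
[241 173  12  13  95] [0.5808 0.0411 0.152 ] [0.557 0.024 0.148] [0.6   0.06  0.163]
dir [-0.968 -0.245 -0.053] quant z [0.1491 0.1509 0.1565]
[263 194   9  25  80] [ 0.4874 -0.0411  0.1735] [ 0.455 -0.048  0.15 ] [ 0.535 -0.034  0.186]
dir [-0.989  0.078 -0.13 ] quant z [0.1602 0.1755 0.1825]
plane [0.0083 0.0748 0.1389] 394 672 tilt 0.0752949388843007
circle [ 0.4888 -0.1082  0.0771] 42
```

```bash
python3 - <<'E'
from h import *
a=np.load('a.npy',allow_pickle=True).item();b=np.load('b.npy',allow_pickle=True).item()
h=onz(a,[(341/3.7+245,122/3.7+190),(354/3.7+245,207/3.7+190)],.12);print('hinge a',h.round(4))
k=7*.74;f=lambda x,y:((x-407)/k+250,y/k+185)
print('hinge b',onz(b,[f(750,137),f(728,235)],.12).round(4))
print('handle a',onz(a,[(113/3.7+245,95/3.7+190),(116/3.7+245,200/3.7+190)],.175).round(4))
print('handle b',onz(b,[f(512,62),f(485,160)],.175).round(4))
# handle high points
for s in(a,b):
    P=cloud(s);m=(P[...,2]>.168)&(P[...,2]<.19)&(P[...,0]>.4)&(P[...,0]<.6)&(P[...,1]>-.06)&(P[...,1]<-.02)
    q=P[m];q=q[np.argsort(q[:,0])];ev=np.polyfit(q[:,0],q[:,1],1);print(len(q),q.mean(0).round(4),q[0].round(4),q[-1].round(4),ev.round(3))
# knob top: dark circle, window; z top ~ .105
print('knob a',onz(a,[(211/3.7+245,185/3.7+190)],.105).round(4),'knob b',onz(b,[f(601,170)],.105).round(4))
# body circle: grey foot / boundary
for s,n,u,v in((a,'pot',201,272),(b,'pot',210,218),(a,'bottle',148,293),(b,'bottle',170,222),(a,'dish',442,262)):
    P=cloud(s);print(n,np.nanmean(P[v-2:v+3,u-2:u+3].reshape(-1,3),0).round(3))
P=cloud(a);m=(P[...,2]>.2)&(P[...,0]>.45)&(P[...,1]>-.02)&(P[...,1]<.35);q=P[m];print('micro',q.min(0).round(3),q.max(0).round(3))
for z in(.2,.25,.3,.35):
    r=q[(q[:,2]>z)&(q[:,2]<z+.05)];print(z,len(r),r.min(0).round(3),r.max(0).round(3))
m=(P[...,2]>.2)&(P[...,0]>.3)&(P[...,0]<.9)&(P[...,1]<-.05);q=P[m];print('analyser',q.min(0).round(3),q.max(0).round(3))
E
```

```text
hinge a [[ 0.5171 -0.1954  0.12  ]
 [ 0.4515 -0.1895  0.12  ]]
hinge b [[ 0.5189 -0.1955  0.12  ]
 [ 0.4514 -0.1914  0.12  ]]
handle a [[ 0.5233 -0.0457  0.175 ]
 [ 0.446  -0.0365  0.175 ]]
handle b [[ 0.5184 -0.0474  0.175 ]
 [ 0.4515 -0.043   0.175 ]]
115 [ 0.49   -0.0413  0.1771] [ 0.457  -0.0417  0.1694] [ 0.5306 -0.0454  0.1716] [-0.06  -0.012]
66 [ 0.4902 -0.0413  0.1769] [ 0.4558 -0.0387  0.1708] [ 0.5317 -0.0441  0.1687] [-0.071 -0.006]
knob a [[ 0.4913 -0.1044  0.105 ]] knob b [[ 0.4885 -0.1074  0.105 ]]
pot [0.469 0.148 0.056]
pot [0.468 0.149 0.056]
bottle [0.436 0.277 0.047]
bottle [0.434 0.279 0.049]
dish [ 0.427 -0.456  0.016]
micro [ 0.513 -0.02   0.2  ] [0.989 0.35  0.476]
0.2 2373 [ 0.572 -0.02   0.2  ] [0.989 0.35  0.25 ]
0.25 2739 [ 0.566 -0.02   0.25 ] [0.988 0.35  0.3  ]
0.3 3346 [ 0.561 -0.02   0.3  ] [0.988 0.35  0.35 ]
0.35 3700 [ 0.513 -0.02   0.35 ] [0.989 0.35  0.4  ]
analyser [ 0.3   -0.721  0.2  ] [ 0.9   -0.112  0.628]
```

>>> apply_moves(
  motion=[
    {"twist": [0,0,0.017],"slide": [6,-16,6],"fingers": 45},
    {"twist": [0,0,0.017],"slide": [12,-32,6],"fingers": 45},
    {"twist": [0,0,0.017],"slide": [12,-32,6],"fingers": 45},
    {"twist": [0,0,0.017],"slide": [12,-32,6],"fingers": 45},
    {"twist": [0,0,0.017],"slide": [12,-32,6],"fingers": 45},
    {"twist": [0,0,0.017],"slide": [12,-32,6],"fingers": 45},
    {"twist": [0,0,0.017],"slide": [12,-32,6],"fingers": 45},
    {"twist": [0,0,0.017],"slide": [12,-32,6],"fingers": 45},
    {"twist": [0,0,0.017],"slide": [12,-32,6],"fingers": 45},
    {"twist": [0,0,0.017],"slide": [12,-32,6],"fingers": 45},
    {"twist": [0,0,0.017],"slide": [12,-32,0],"fingers": 45},
    {"twist": [0,0,0.017],"slide": [12,-32,0],"fingers": 45},
    {"twist": [0,0,0.017],"slide": [12,-32,0],"fingers": 45},
    {"twist": [0,0,0.017],"slide": [12,-32,0],"fingers": 45},
    {"twist": [0,0,0.017],"slide": [12,-32,0],"fingers": 45},
    {"twist": [0,0,0.017],"slide": [12,-32,0],"fingers": 45},
    {"twist": [0,0,0.017],"slide": [12,-32,0],"fingers": 45},
    {"twist": [0,0,0.017],"slide": [12,-32,0],"fingers": 45},
    {"twist": [0,0,0.017],"slide": [12,-32,0],"fingers": 45},
    {"twist": [0,0,0.01],"slide": [12,-32,0],"fingers": 45},
  ],
  force=40,
)

```text
time: 1.77
tcp_pos: [0.4779, -0.0231, 0.2665]
ee_rot: [-1.57, 0.041, -0.039]
contact_force: [0.4, 0.4, 0.7]
finger_gap: 0.526
```

>>> apply_moves(
  motion=[
    {"twist": [0,0,0],"slide": [5,-9,-8],"fingers": 45},
    {"twist": [0,0,0],"slide": [6,-10,-20],"fingers": 45},
    {"twist": [0,0,0],"slide": [0,0,-20],"fingers": 45},
    {"twist": [0,0,0],"slide": [0,0,-20],"fingers": 45},
    {"twist": [0,0,0],"slide": [0,0,-20],"fingers": 45},
    {"twist": [0,0,0],"slide": [0,0,-16],"fingers": 45},
    {"twist": [0,0,0],"slide": [0,0,-8],"fingers": 45},
    {"twist": [0,0,0],"slide": [0,0,0],"fingers": 45},
  ],
)

```text
time: 2.43
tcp_pos: [0.4873, -0.04, 0.1527]
ee_rot: [-1.57, 0.044, -0.036]
contact_force: [-0.2, 0.1, -0.2]
finger_gap: 0.524
```

```bash
python3 - <<'E'
from h import *
o=st();s=snap('scene');save(s,'d.png',(230,150,370,290),4)
E
```

```text
{'time': 2.433, 'joints': [-0.061, 0.442, 0.14, 1.947, -0.086, 0.763, 1.647], 'joint_velocities': [-0.002, -0.034, 0.007, -0.044, 0.006, 0.029, -0.003], 'effort': [0.111, -34.44, 1.379, -13.101, -0.001, -0.152, 0.014], 'tcp_pos': [0.487, -0.04, 0.153], 'ee_rot': [-1.57, 0.044, -0.036], 'contact_force': [-0.219, 0.055, -0.162], 'moment': [-0.081, -0.013, 0.063], 'finger_gap': 0.524}
```

View pics/d.png

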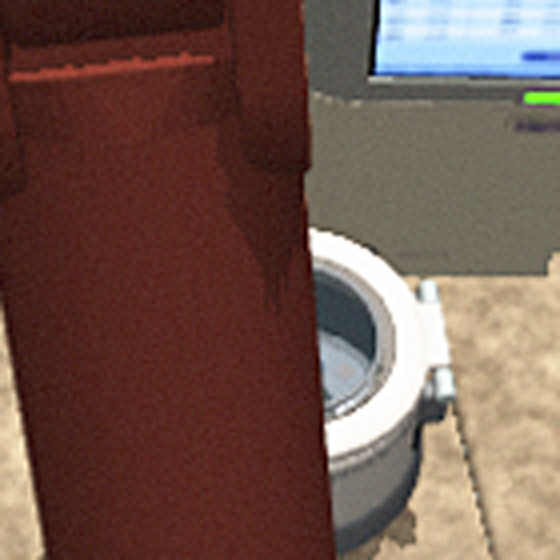

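The arm hides the handle in this view. The contact readings are about 0, so I'm closing on the bar and reading the opening.

>>> apply_moves(
  motion=[
    {"twist": [0,0,0],"slide": [0,0,0],"fingers": 0},
    {"twist": [0,0,0],"slide": [0,0,0],"fingers": 0},
    {"twist": [0,0,0],"slide": [0,0,0],"fingers": 0},
    {"twist": [0,0,0],"slide": [0,0,0],"fingers": 0},
    {"twist": [0,0,0],"slide": [0,0,0],"fingers": 0},
    {"twist": [0,0,0],"slide": [0,0,0],"fingers": 0},
    {"twist": [0,0,0],"slide": [0,0,0],"fingers": 0},
  ],
  force=40,
)

```text
time: 3.07
tcp_pos: [0.489, -0.0406, 0.1549]
ee_rot: [-1.57, 0.04, -0.041]
contact_force: [-0.5, -0.4, -0.2]
finger_gap: 0.001
```

```bash
python3 - <<'E'
from h import *
o=st();s=snap('top');save(s,'e.png',(210,140,350,260),5)
P=cloud(s)
for y in (-.1,-.15,-.17):
  pass
m=(np.hypot(P[...,0]-.489,P[...,1]+.105)<.1)&(P[...,2]>.1)&(P[...,2]<.2)&(s['image'].min(2)>170)
q=P[m];A=np.c_[q[:,:2],np.ones(len(q))];w=np.ones(len(q),bool)
for _ in range(10):
    c=np.linalg.lstsq(A[w],q[w,2],rcond=None)[0];w=abs(q[:,2]-A@c)<.003
print(c.round(3),w.sum(),len(q))
E
```

```text
{'time': 3.067, 'joints': [-0.061, 0.439, 0.141, 1.944, -0.086, 0.764, 1.648], 'joint_velocities': [0.001, 0.004, 0.0, -0.001, -0.001, -0.002, -0.001], 'effort': [-0.002, -34.946, 1.356, -13.246, 0.008, -0.0, -0.0], 'tcp_pos': [0.489, -0.041, 0.155], 'ee_rot': [-1.57, 0.04, -0.041], 'contact_force': [-0.464, -0.384, -0.214], 'moment': [-0.025, 0.013, 0.018], 'finger_gap': 0.001}
[-0.004  0.093  0.148] 323 569
```

View pics/e.png

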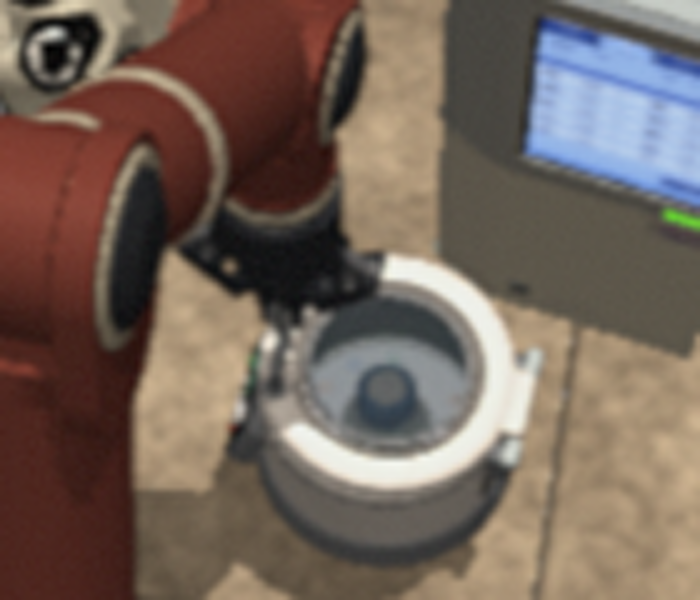

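>>> apply_moves(
  motion=[
    {"twist": [0,0,0],"slide": [0,0,3],"fingers": 0},
    {"twist": [0,0,0],"slide": [0,0,3],"fingers": 0},
    {"twist": [0,0,0],"slide": [0,0,3],"fingers": 0},
    {"twist": [0,0,0],"slide": [0,0,0],"fingers": 0},
  ],
)

```text
time: 3.45
tcp_pos: [0.4895, -0.0406, 0.1645]
ee_rot: [-1.57, 0.039, -0.042]
contact_force: [0.8, -0.4, 0.3]
finger_gap: -0.003
```

```bash
python3 - <<'E'
from h import *
o=observe();s=snap('top')
T=np.array(o['tcp_pos'])
pts=np.array([T,T+[0,0,.019],T+[0,0,.073],[.489,-.041,.172],[.457,-.040,.172],[.53,-.045,.172]])
uv=cv2.projectPoints(pts,np.array(s['rvec']),np.array(s['tvec']),s['K'],s['D'])[0].reshape(-1,2);print(uv.round(1))
im=cv2.resize(s['image'][180:240,240:320],None,fx=10,fy=10,interpolation=cv2.INTER_CUBIC)[...,::-1].copy()
for i,(u,v) in enumerate(uv): cv2.circle(im,(int((u-240+.5)*10),int((v-180+.5)*10)),4,[(0,0,255),(0,255,255),(0,255,0),(255,0,255),(255,0,0),(255,255,0)][i],-1)
im=cv2.convertScaleAbs(im,alpha=1.6,beta=20)
cv2.imwrite('pics/f.png',im)
P=cloud(s)
m=(abs(P[...,0]-.489)<.06)&(abs(P[...,1]+.041)<.06)&(P[...,2]>.15)
q=P[m];o=np.argsort(q[:,2]);print(len(q))
for lo in np.arange(.15,.26,.01):
    r=q[(q[:,2]>lo)&(q[:,2]<lo+.01)]
    if len(r):print(round(lo,2),len(r),r.min(0).round(3),r.max(0).round(3))
E
```

```text
[[266.6 206.3]
 [266.4 203.6]
 [266.  195.6]
 [266.6 205.4]
 [264.5 214.6]
 [270.2 194. ]]
1577
0.15 4 [ 0.455 -0.068  0.151] [ 0.52  -0.035  0.16 ]
0.16 8 [ 0.457 -0.043  0.162] [ 0.468 -0.034  0.169]
0.17 22 [ 0.457 -0.045  0.171] [ 0.493 -0.036  0.179]
0.18 6 [ 0.466 -0.044  0.18 ] [ 0.481 -0.036  0.186]
0.19 6 [ 0.477 -0.051  0.192] [ 0.494 -0.028  0.199]
0.2 13 [ 0.477 -0.052  0.202] [ 0.491 -0.025  0.21 ]
0.21 11 [ 0.478 -0.051  0.211] [ 0.485 -0.025  0.219]
0.22 13 [ 0.476 -0.054  0.22 ] [ 0.489 -0.033  0.23 ]
0.23 27 [ 0.475 -0.064  0.232] [ 0.496 -0.009  0.24 ]
0.24 48 [ 0.474 -0.076  0.241] [0.498 0.003 0.249]
0.25 37 [ 0.472 -0.085  0.25 ] [0.495 0.008 0.26 ]
0.26 49 [ 0.47  -0.089  0.26 ] [0.491 0.017 0.269]
```

View pics/f.png

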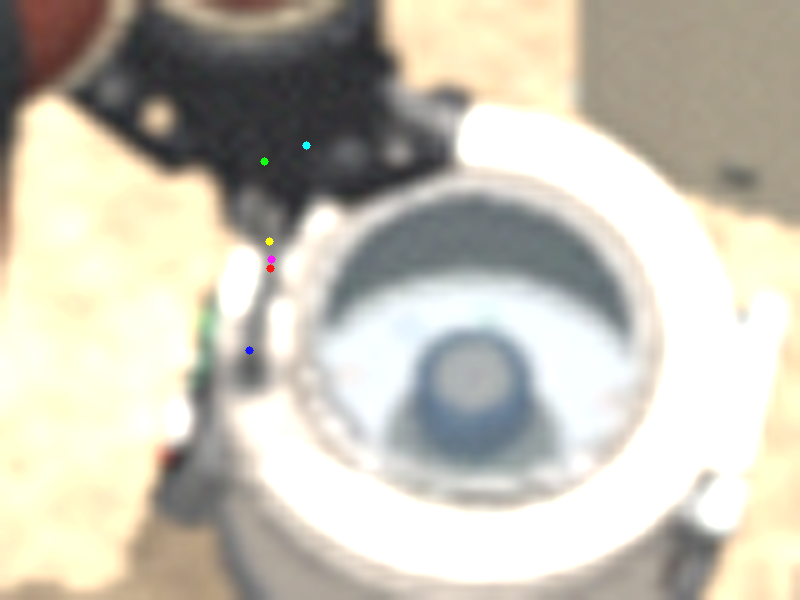

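>>> apply_moves(
  motion=[
    {"twist": [0,0,0],"slide": [0,0,20],"fingers": 0},
    {"twist": [0,0,0],"slide": [0,0,20],"fingers": 0},
    {"twist": [0,0,0],"slide": [0,0,10],"fingers": 0},
    {"twist": [0,0,0],"slide": [0,0,0],"fingers": 0},
  ],
)

```text
time: 3.83
tcp_pos: [0.4907, -0.0408, 0.2159]
ee_rot: [-1.571, 0.036, -0.045]
contact_force: [0.4, -0.6, 0.8]
finger_gap: 0.002
```

```bash
python3 - <<'E'
from h import *
o=observe();s=snap('top')
T=np.array(o['tcp_pos']);print(T.round(4),o['finger_gap'])
pts=np.array([T,T+[0,0,.019],T+[0,0,.073]])
uv=cv2.projectPoints(pts,np.array(s['rvec']),np.array(s['tvec']),s['K'],s['D'])[0].reshape(-1,2);print(uv.round(1))
im=cv2.resize(s['image'][170:220,240:300],None,fx=10,fy=10,interpolation=cv2.INTER_CUBIC)[...,::-1].copy()
for i,(u,v) in enumerate(uv): cv2.circle(im,(int((u-240+.5)*10),int((v-170+.5)*10)),3,[(0,0,255),(0,255,255),(0,255,0)][i],-1)
cv2.imwrite('pics/g.png',cv2.convertScaleAbs(im,alpha=1.6,beta=20))
P=cloud(s)
m=(abs(P[...,0]-.489)<.06)&(abs(P[...,1]+.041)<.06)&(P[...,2]>.15)
q=P[m]
for lo in np.arange(.15,.29,.01):
    r=q[(q[:,2]>lo)&(q[:,2]<lo+.01)]
    if len(r):print(round(lo,2),len(r),r.min(0).round(3),r.max(0).round(3))
E
```

```text
[ 0.4907 -0.0408  0.2159] 0.0017194404892586716
[[266.3 198.5]
 [266.1 195.7]
 [265.6 187.2]]
0.15 6 [ 0.455 -0.046  0.15 ] [ 0.517 -0.034  0.16 ]
0.16 9 [ 0.456 -0.048  0.162] [ 0.532 -0.034  0.17 ]
0.17 45 [ 0.458 -0.047  0.171] [ 0.524 -0.036  0.18 ]
0.18 15 [ 0.458 -0.045  0.18 ] [ 0.518 -0.036  0.185]
0.24 5 [ 0.481 -0.048  0.243] [ 0.484 -0.036  0.249]
0.25 13 [ 0.478 -0.053  0.252] [ 0.493 -0.026  0.258]
0.26 14 [ 0.478 -0.053  0.261] [ 0.492 -0.027  0.269]
0.27 12 [ 0.479 -0.054  0.271] [ 0.494 -0.034  0.279]
0.28 20 [ 0.477 -0.07   0.28 ] [ 0.495 -0.011  0.289]
```

View pics/g.png

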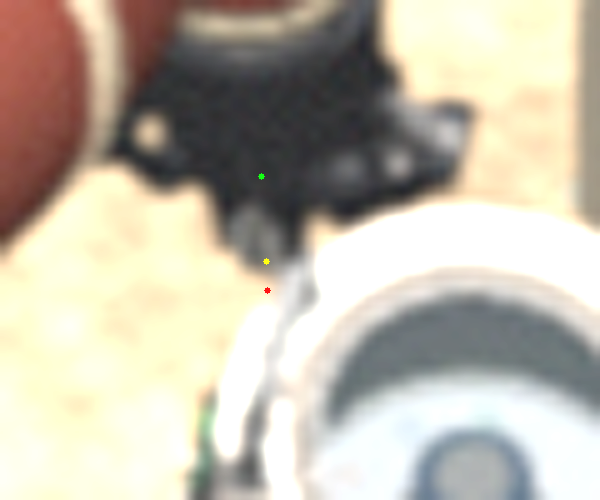

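The reported TCP sits about 24–27 mm below the real fingertips: the lowest finger point in the depth is z≈0.243 against a TCP of 0.216. That explains the empty close above the bar. I'll go deeper in guarded steps.

>>> apply_moves(
  motion=[
    {"twist": [0,0,0],"slide": [0,0,0],"fingers": 45},
    {"twist": [0,0,0],"slide": [0,0,-15],"fingers": 45},
    {"twist": [0,0,0],"slide": [0,0,-15],"fingers": 45},
    {"twist": [0,0,0],"slide": [0,0,-15],"fingers": 45},
    {"twist": [0,0,0],"slide": [0,0,-15],"fingers": 45},
    {"twist": [0,0,0],"slide": [0,0,-10],"fingers": 45},
    {"twist": [0,0,0],"slide": [0,0,0],"fingers": 45},
  ],
)

```text
time: 4.47
tcp_pos: [0.4862, -0.0403, 0.1406]
ee_rot: [-1.57, 0.047, -0.035]
contact_force: [-0.5, 0.9, 0.5]
finger_gap: 0.527
```

>>> apply_moves(
  motion=[
    {"twist": [0,0,0],"slide": [0,0,-5],"fingers": 45},
    {"twist": [0,0,0],"slide": [0,0,-4],"fingers": 45},
    {"twist": [0,0,0],"slide": [0,0,0],"fingers": 45},
  ],
)

```text
time: 4.72
tcp_pos: [0.4886, -0.0405, 0.1342]
ee_rot: [-1.57, 0.042, -0.04]
contact_force: [-0.3, 0.5, 0.2]
finger_gap: 0.525
```

>>> apply_moves(
  motion=[
    {"twist": [0,0,0],"slide": [0,0,0],"fingers": 0},
    {"twist": [0,0,0],"slide": [0,0,0],"fingers": 0},
    {"twist": [0,0,0],"slide": [0,0,0],"fingers": 0},
    {"twist": [0,0,0],"slide": [0,0,0],"fingers": 0},
    {"twist": [0,0,0],"slide": [0,0,0],"fingers": 0},
    {"twist": [0,0,0],"slide": [0,0,0],"fingers": 0},
  ],
  force=40,
)

```text
time: 5.22
tcp_pos: [0.4892, -0.0424, 0.135]
ee_rot: [-1.572, 0.042, -0.043]
contact_force: [1.2, -3.5, -0.1]
finger_gap: 0.097
```

>>> apply_moves(
  motion=[
    {"twist": [0,0,0],"slide": [-0.2,-4.8,11.4],"fingers": 0},
    {"twist": [0,0,0],"slide": [-0.3,-5.6,10.9],"fingers": 0},
    {"twist": [0,0,0],"slide": [-0.3,-6.5,10.5],"fingers": 0},
    {"twist": [0,0,0],"slide": [-0.4,-7.2,9.9],"fingers": 0},
    {"twist": [0,0,0],"slide": [-0.4,-8.0,9.4],"fingers": 0},
    {"twist": [0,0,0],"slide": [0,0,0],"fingers": 0},
  ],
  force=40,
)

```text
time: 5.72
tcp_pos: [0.4869, -0.0728, 0.1875]
ee_rot: [-1.569, 0.043, -0.042]
contact_force: [-1.4, -1.3, 1.2]
finger_gap: 0.094
```

>>> apply_moves(
  motion=[
    {"twist": [0,0,0],"slide": [-0.4,-8.7,8.7],"fingers": 0},
    {"twist": [0,0,0],"slide": [-0.5,-9.3,8.1],"fingers": 0},
    {"twist": [0,0,0],"slide": [-0.5,-9.9,7.3],"fingers": 0},
    {"twist": [0,0,0],"slide": [-0.5,-10.4,6.5],"fingers": 0},
    {"twist": [0,0,0],"slide": [-0.5,-10.8,5.7],"fingers": 0},
    {"twist": [0,0,0],"slide": [-0.5,-11.2,4.9],"fingers": 0},
    {"twist": [0,0,0],"slide": [0,0,0],"fingers": 0},
  ],
)

```text
time: 6.3
tcp_pos: [0.4829, -0.1313, 0.2307]
ee_rot: [-1.565, 0.043, -0.039]
contact_force: [-6.5, 5.4, 12.2]
finger_gap: 0.093
```

>>> apply_moves(
  motion=[
    {"twist": [0,0,0],"slide": [-0.6,-11.6,4.0],"fingers": 0},
    {"twist": [0,0,0],"slide": [-0.6,-11.8,3.1],"fingers": 0},
    {"twist": [0,0,0],"slide": [-0.6,-12.0,2.2],"fingers": 0},
    {"twist": [0,0,0],"slide": [-0.6,-12.2,1.2],"fingers": 0},
    {"twist": [0,0,0],"slide": [-0.6,-12.2,0.3],"fingers": 0},
    {"twist": [0,0,0],"slide": [-0.6,-12.2,-0.6],"fingers": 0},
    {"twist": [0,0,0],"slide": [0,0,0],"fingers": 0},
  ],
)

```text
time: 6.88
tcp_pos: [0.4778, -0.2077, 0.2405]
ee_rot: [-1.571, 0.047, -0.041]
contact_force: [-7.7, 0.8, 9.1]
finger_gap: 0.097
```

>>> apply_moves(
  motion=[
    {"twist": [0,0,0],"slide": [-1.5,-12.1,-1],"fingers": 0},
    {"twist": [0,0,0],"slide": [-1.5,-12.0,-1.5],"fingers": 0},
    {"twist": [0,0,0],"slide": [-1,-11.9,-2.5],"fingers": 0},
    {"twist": [0,0,0],"slide": [0,0,0],"fingers": 0},
    {"twist": [0,0,0],"slide": [0,0,0],"fingers": 0},
  ],
)

```text
time: 7.3
tcp_pos: [0.4752, -0.2427, 0.2337]
ee_rot: [-1.572, 0.044, -0.04]
contact_force: [-4.0, -1.9, 1.5]
finger_gap: 0.093
```

```bash
python3 - <<'E'
from h import *
o=st();s=snap('top');save(s,'i.png',(210,130,350,250),5)
E
```

```text
{'time': 7.3, 'joints': [0.294, 0.411, 0.197, 1.725, -0.089, 1.016, 2.04], 'joint_velocities': [-0.011, -0.001, 0.004, 0.004, 0.014, -0.005, -0.004], 'effort': [-1.511, -35.92, 0.3, -17.482, -0.57, -0.815, 0.19], 'tcp_pos': [0.475, -0.243, 0.234], 'ee_rot': [-1.572, 0.044, -0.04], 'contact_force': [-4.012, -1.885, 1.509], 'moment': [-0.115, 0.799, -0.168], 'finger_gap': 0.093}
```

View pics/i.png

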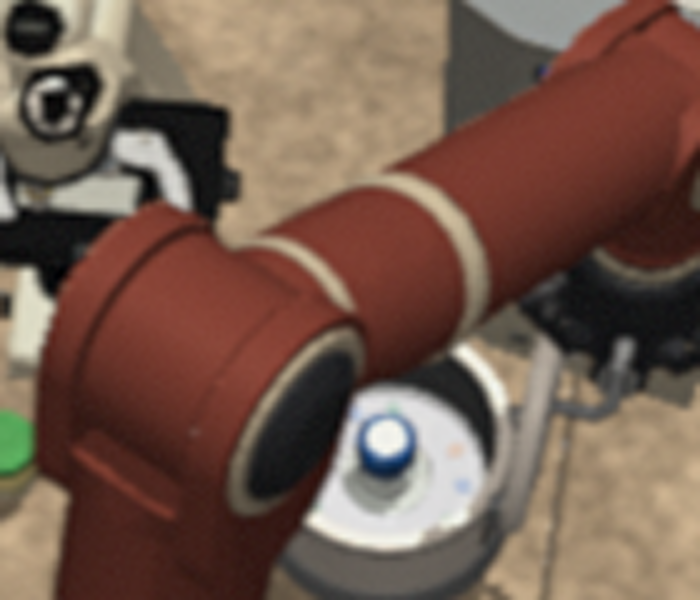

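The lid is near upright with the bar held, and the open chamber shows the knob at crop (387,440). Release and lift.

>>> apply_moves(
  motion=[
    {"twist": [0,0,0],"slide": [0,0,0],"fingers": 24},
    {"twist": [0,0,0],"slide": [0,0,0],"fingers": 24},
    {"twist": [0,0,0],"slide": [0,0,0],"fingers": 24},
    {"twist": [0,0,0],"slide": [0,0,10],"fingers": 24},
    {"twist": [0,0,0],"slide": [0,0,20],"fingers": 24},
    {"twist": [0,0,0],"slide": [0,0,20],"fingers": 24},
    {"twist": [0,0,0],"slide": [0,0,20],"fingers": 24},
    {"twist": [0,0,0],"slide": [0,0,20],"fingers": 24},
    {"twist": [0,0,0],"slide": [0,0,20],"fingers": 24},
  ],
)

```text
time: 8.1
tcp_pos: [0.4774, -0.2406, 0.3452]
ee_rot: [-1.571, 0.038, -0.041]
contact_force: [0.5, -0.7, -0.5]
finger_gap: 0.284
```

```bash
python3 - <<'E'
from h import *
o=st()
C={}
for n in('top','scene'):
    s=snap(n);P=cloud(s);hsv=cv2.cvtColor(s['image'],cv2.COLOR_RGB2HSV)
    uv0=cv2.projectPoints(np.array([[.489,-.106,.1]]),np.array(s['rvec']),np.array(s['tvec']),s['K'],s['D'])[0].ravel();print(n,uv0)
    u0,v0=uv0.astype(int)
    q=P[v0-14:v0+15,u0-14:u0+15].reshape(-1,3);q=q[(q[:,2]>.09)&(q[:,2]<.125)&(np.hypot(q[:,0]-.489,q[:,1]+.106)<.04)]
    if len(q):
        (x,y),r=cv2.minEnclosingCircle(q[:,:2].astype(np.float32));print('n',len(q),np.median(q,0).round(4),'circ',x,y,r)
    W=s['image'][v0-14:v0+15,u0-14:u0+15].astype(int);m=(W.min(2)>0)&(W[...,2]-W[...,0]>35)
    k,l,S,c=cv2.connectedComponentsWithStats(m.astype(np.uint8));i=1+np.argmax(S[1:,4]) if k>1 else 0
    print('blue',S[i],c[i]+[u0-14,v0-14],onz(s,[c[i]+[u0-14,v0-14]],.1).round(4))
    lid=P[(P[...,2]>.14)&(P[...,2]<.3)&(abs(P[...,0]-.485)<.1)&(P[...,1]<-.15)&(P[...,1]>-.28)]
    for lo in(.14,.17,.2,.23,.26):
        r=lid[(lid[:,2]>lo)&(lid[:,2]<lo+.03)]
        if len(r):print('lid',lo,len(r),np.quantile(r[:,1],[.05,.5,.95]).round(3))
    C[n]=s
im=np.hstack([cv2.resize(C[n]['image'][v-33:v+33,u-33:u+33],(396,396),interpolation=cv2.INTER_CUBIC) for n,(u,v) in(('top',(288,217)),('scene',(302,240)))])
cv2.imwrite('pics/j.png',im[...,::-1])
E
```

```text
{'time': 8.1, 'joints': [0.281, 0.327, 0.209, 1.527, -0.07, 1.293, 2.018], 'joint_velocities': [-0.015, -0.13, 0.024, -0.479, 0.033, 0.608, -0.033], 'effort': [0.063, -34.337, 1.486, -17.693, -0.005, -0.348, 0.021], 'tcp_pos': [0.477, -0.241, 0.345], 'ee_rot': [-1.571, 0.038, -0.041], 'contact_force': [0.546, -0.725, -0.548], 'moment': [-0.038, 0.001, 0.019], 'finger_gap': 0.284}
top [287.03392093 218.25924341]
n 124 [ 0.4857 -0.1038  0.104 ] circ 0.48872920870780945 -0.1040026992559433 0.020327623933553696
blue [ 9  9 11 12 59] [286.96610169 219.3559322 ] [[ 0.4851 -0.1064  0.1   ]]
lid 0.14 4 [-0.208 -0.206 -0.204]
lid 0.17 14 [-0.21  -0.193 -0.185]
lid 0.2 32 [-0.203 -0.194 -0.186]
lid 0.23 74 [-0.209 -0.195 -0.187]
lid 0.26 336 [-0.244 -0.206 -0.192]
scene [302.8033779  241.79763342]
blue [  0   0  29  29 841] [302. 241.] [[ 0.4916 -0.1045  0.1   ]]
```

View pics/j.png

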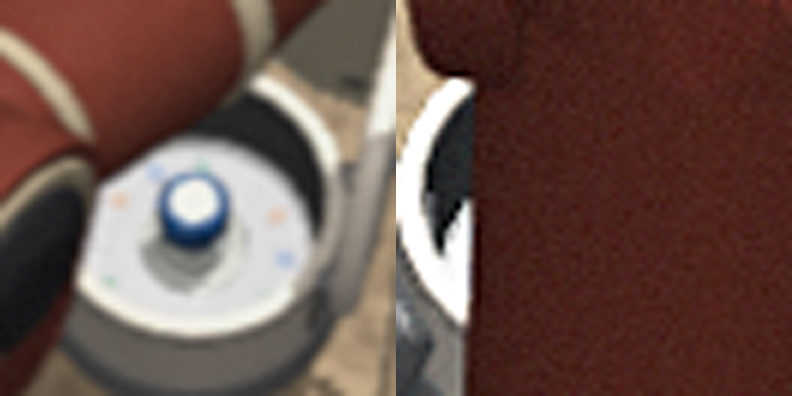

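Lid is vertical (face at y≈−0.194 at all heights). Knob in the top view at crop (190,210), centre (0.4887, −0.104), r = 20.3 mm, matching the given size. Moving above it while turning the jaw clockwise to gain room.

>>> apply_moves(
  motion=[
    {"twist": [0,0,-0.115],"slide": [1,12.6,0],"fingers": 60},
    {"twist": [0,0,-0.115],"slide": [1,13.6,0],"fingers": 60},
    {"twist": [0,0,-0.115],"slide": [1,13.6,0],"fingers": 60},
    {"twist": [0,0,-0.115],"slide": [1,13.6,0],"fingers": 60},
    {"twist": [0,0,-0.115],"slide": [1,13.6,0],"fingers": 60},
    {"twist": [0,0,-0.115],"slide": [1,13.6,0],"fingers": 60},
    {"twist": [0,0,-0.115],"slide": [1,13.6,0],"fingers": 60},
    {"twist": [0,0,-0.115],"slide": [1,13.6,0],"fingers": 60},
    {"twist": [0,0,-0.115],"slide": [1,13.6,0],"fingers": 60},
    {"twist": [0,0,-0.115],"slide": [2,13.6,0],"fingers": 60},
    {"twist": [0,0,0],"slide": [0,0,-30],"fingers": 60},
    {"twist": [0,0,0],"slide": [0,0,-40],"fingers": 60},
    {"twist": [0,0,0],"slide": [0,0,-40],"fingers": 60},
    {"twist": [0,0,0],"slide": [0,0,-40],"fingers": 60},
    {"twist": [0,0,0],"slide": [0,0,-30],"fingers": 60},
    {"twist": [0,0,0],"slide": [0,0,0],"fingers": 60},
  ],
)

```text
time: 9.53
tcp_pos: [0.4832, -0.104, 0.1577]
ee_rot: [-1.367, 0.943, -0.923]
contact_force: [-0.7, -0.4, 0.9]
finger_gap: 0.701
```

```bash
python3 - <<'E'
from h import *
o=st();s=snap('top');P=cloud(s);T=np.array(o['tcp_pos'])
m=(abs(P[...,0]-.489)<.08)&(abs(P[...,1]+.105)<.08)&(P[...,2]>.09)&(P[...,2]<.3)
q=P[m]
for lo in np.arange(.09,.27,.01):
    r=q[(q[:,2]>lo)&(q[:,2]<lo+.01)]
    if len(r):print(round(lo,2),len(r),r.min(0).round(3),r.max(0).round(3))
save(s,'k.png',(240,160,340,240),7)
E
```

```text
{'time': 9.533, 'joints': [-0.062, 0.46, 0.331, 1.924, -0.2, 0.804, 0.749], 'joint_velocities': [-0.01, -0.076, 0.029, -0.114, 0.027, 0.101, -0.028], 'effort': [0.742, -35.073, 3.295, -14.046, -0.053, -0.617, 0.114], 'tcp_pos': [0.483, -0.104, 0.158], 'ee_rot': [-1.367, 0.943, -0.923], 'contact_force': [-0.733, -0.396, 0.879], 'moment': [0.019, 0.035, -0.023], 'finger_gap': 0.701}
0.09 127 [ 0.409 -0.181  0.09 ] [ 0.562 -0.026  0.1  ]
0.1 175 [ 0.409 -0.184  0.1  ] [ 0.563 -0.029  0.11 ]
0.11 372 [ 0.409 -0.184  0.11 ] [ 0.565 -0.025  0.12 ]
0.12 22 [ 0.411 -0.183  0.12 ] [ 0.563 -0.027  0.124]
0.18 2 [ 0.433 -0.185  0.186] [ 0.449 -0.108  0.187]
0.19 1 [ 0.447 -0.106  0.191] [ 0.447 -0.106  0.191]
0.2 2 [ 0.446 -0.106  0.2  ] [ 0.446 -0.106  0.209]
0.22 1 [ 0.444 -0.106  0.22 ] [ 0.444 -0.106  0.22 ]
0.23 5 [ 0.427 -0.128  0.232] [ 0.443 -0.106  0.24 ]
0.24 21 [ 0.422 -0.135  0.242] [ 0.463 -0.102  0.25 ]
0.25 27 [ 0.423 -0.135  0.251] [ 0.464 -0.099  0.26 ]
0.26 25 [ 0.42  -0.135  0.26 ] [ 0.464 -0.095  0.269]
```

View pics/k.png

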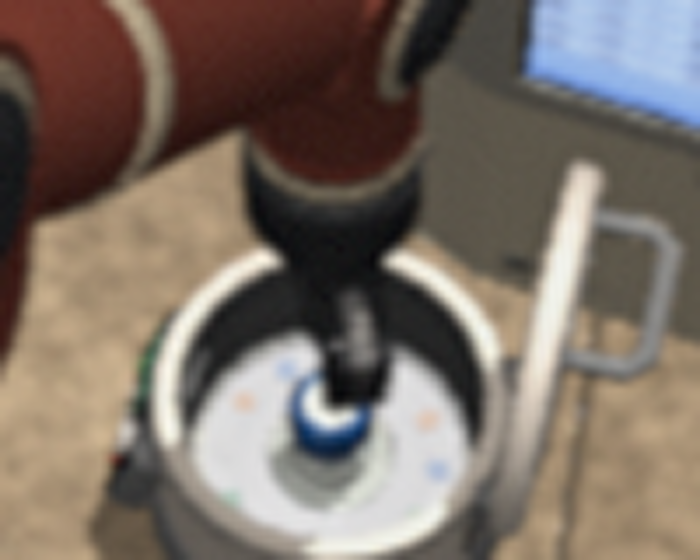

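>>> apply_moves(
  motion=[
    {"twist": [0,0,0],"slide": [0,0,-20],"fingers": 60},
    {"twist": [0,0,0],"slide": [0,0,-20],"fingers": 60},
    {"twist": [0,0,0],"slide": [0,0,-15],"fingers": 60},
    {"twist": [0,0,0],"slide": [0,0,-5],"fingers": 60},
    {"twist": [0,0,0],"slide": [0,0,0],"fingers": 60},
    {"twist": [0,0,0],"slide": [0,0,0],"fingers": 60},
  ],
)

```text
time: 10.08
tcp_pos: [0.4894, -0.1063, 0.1049]
ee_rot: [-1.36, 0.93, -0.935]
contact_force: [-0.4, 0.5, 0.1]
finger_gap: 0.702
```

>>> apply_moves(
  motion=[
    {"twist": [0,0,0],"slide": [-0.5,0.8,-15],"fingers": 60},
    {"twist": [0,0,0],"slide": [0,0,-15],"fingers": 60},
    {"twist": [0,0,0],"slide": [0,0,-12],"fingers": 60},
    {"twist": [0,0,0],"slide": [0,0,-8],"fingers": 60},
    {"twist": [0,0,0],"slide": [0,0,-2],"fingers": 60},
    {"twist": [0,0,0],"slide": [0,0,0],"fingers": 60},
    {"twist": [0,0,0],"slide": [0,0,0],"fingers": 60},
  ],
)

```text
time: 10.67
tcp_pos: [0.4882, -0.1054, 0.0521]
ee_rot: [-1.361, 0.932, -0.935]
contact_force: [0.1, 0.7, -0.3]
finger_gap: 0.704
```

>>> apply_moves(
  motion=[
    {"twist": [0,0,0],"slide": [0,0,0],"fingers": 35},
    {"twist": [0,0,0],"slide": [0,0,0],"fingers": 30},
    {"twist": [0,0,0],"slide": [0,0,0],"fingers": 30},
    {"twist": [0,0,0],"slide": [0,0,0],"fingers": 30},
    {"twist": [0,0,0],"slide": [0,0,0],"fingers": 30},
  ],
  force=25,
)

```text
time: 11.08
tcp_pos: [0.4881, -0.1053, 0.052]
ee_rot: [-1.361, 0.932, -0.934]
contact_force: [0.1, 0.4, 6.2]
finger_gap: 0.46
```

Gripped (39 mm) with about 6 N of press. Turning backward, rising with the thread and watching the force.

>>> apply_moves(
  motion=[
    {"twist": [0,0,0.08],"slide": [0,0,0.15],"fingers": 30},
    {"twist": [0,0,0.08],"slide": [0,0,0.15],"fingers": 30},
    {"twist": [0,0,0.08],"slide": [0,0,0.15],"fingers": 30},
    {"twist": [0,0,0.08],"slide": [0,0,0.15],"fingers": 30},
    {"twist": [0,0,0.08],"slide": [0,0,0.15],"fingers": 30},
  ],
)

```text
time: 11.5
tcp_pos: [0.4881, -0.1052, 0.0528]
ee_rot: [-1.479, 0.622, -0.625]
contact_force: [-0.4, -0.1, 5.6]
finger_gap: 0.462
```

>>> apply_moves(
  motion=[
    {"twist": [0,0,0.08],"slide": [0,0,0.15],"fingers": 30},
    {"twist": [0,0,0.08],"slide": [0,0,0.15],"fingers": 30},
    {"twist": [0,0,0.08],"slide": [0,0,0.15],"fingers": 30},
  ],
)

```text
time: 11.75
tcp_pos: [0.4881, -0.1053, 0.0532]
ee_rot: [-1.526, 0.436, -0.439]
contact_force: [-0.7, -0.2, 5.3]
finger_gap: 0.458
```

>>> apply_moves(
  motion=[
    {"twist": [0,0,0.06],"slide": [0,0,0.1],"fingers": 30},
    {"twist": [0,0,0.06],"slide": [0,0,0.1],"fingers": 30},
    {"twist": [0,0,0.06],"slide": [0,0,0.1],"fingers": 30},
    {"twist": [0,0,0.06],"slide": [0,0,0.1],"fingers": 30},
  ],
)

```text
time: 12.08
tcp_pos: [0.4882, -0.1055, 0.0536]
ee_rot: [-1.556, 0.249, -0.252]
contact_force: [0.8, -0.1, 4.6]
finger_gap: 0.461
```

>>> apply_moves(
  motion=[
    {"twist": [0,0,0.06],"slide": [0,0,0.1],"fingers": 30},
    {"twist": [0,0,0.06],"slide": [0,0,0.1],"fingers": 30},
    {"twist": [0,0,0.06],"slide": [0,0,0.1],"fingers": 30},
  ],
)

```text
time: 12.33
tcp_pos: [0.4882, -0.1056, 0.0539]
ee_rot: [-1.569, 0.108, -0.111]
contact_force: [0.3, 0.4, 5.7]
finger_gap: 0.461
```

>>> apply_moves(
  motion=[
    {"twist": [0,0,0.06],"slide": [0,0,0.1],"fingers": 30},
    {"twist": [0,0,0.06],"slide": [0,0,0.1],"fingers": 30},
    {"twist": [0,0,0.06],"slide": [0,0,0.1],"fingers": 30},
  ],
)

```text
time: 12.58
tcp_pos: [0.488, -0.1056, 0.0542]
ee_rot: [-1.571, -0.033, 0.031]
contact_force: [-0.7, -0.8, 5.3]
finger_gap: 0.458
```

>>> apply_moves(
  motion=[
    {"twist": [0,0,0.06],"slide": [0,0,0.1],"fingers": 30},
    {"twist": [0,0,0.06],"slide": [0,0,0.1],"fingers": 30},
  ],
)

```text
time: 12.75
tcp_pos: [0.488, -0.1056, 0.0543]
ee_rot: [-1.568, -0.127, 0.125]
contact_force: [0.2, -0.1, 4.0]
finger_gap: 0.457
```

>>> apply_moves(
  motion=[
    {"twist": [0,0,0.06],"slide": [0,0,0.1],"fingers": 30},
    {"twist": [0,0,0.06],"slide": [0,0,0.1],"fingers": 30},
  ],
)

```text
time: 12.92
tcp_pos: [0.4879, -0.1055, 0.0543]
ee_rot: [-1.56, -0.221, 0.219]
contact_force: [-0.5, -0.0, 3.4]
finger_gap: 0.462
```

>>> apply_moves(
  motion=[
    {"twist": [0,0,0.06],"slide": [0,0,-0.3],"fingers": 30},
    {"twist": [0,0,0.06],"slide": [0,0,-0.3],"fingers": 30},
  ],
)

```text
time: 13.08
tcp_pos: [0.4881, -0.1052, 0.054]
ee_rot: [-1.549, -0.316, 0.313]
contact_force: [-0.2, 0.7, 8.4]
finger_gap: 0.458
```

>>> apply_moves(
  motion=[
    {"twist": [0,0,0.06],"slide": [0,0,0],"fingers": 30},
    {"twist": [0,0,0.06],"slide": [0,0,0],"fingers": 30},
  ],
)

```text
time: 13.25
tcp_pos: [0.4883, -0.105, 0.0539]
ee_rot: [-1.533, -0.41, 0.407]
contact_force: [-0.5, 0.7, 2.8]
finger_gap: 0.458
```

>>> apply_moves(
  motion=[
    {"twist": [0,0,0],"slide": [0,0,-0.5],"fingers": 30},
    {"twist": [0,0,0],"slide": [0,0,-0.5],"fingers": 30},
  ],
)

```text
time: 13.42
tcp_pos: [0.4881, -0.1055, 0.0522]
ee_rot: [-1.533, -0.406, 0.404]
contact_force: [1.5, 0.4, -1.6]
finger_gap: 0.457
```

It goes down freely (force about −1.6 N), so the thread has let go. Lowering with it until it seats.

>>> apply_moves(
  motion=[
    {"twist": [0,0,0],"slide": [0,0,-0.6],"fingers": 30},
    {"twist": [0,0,0],"slide": [0,0,-0.6],"fingers": 30},
    {"twist": [0,0,0],"slide": [0,0,-0.6],"fingers": 30},
  ],
)

```text
time: 13.67
tcp_pos: [0.4881, -0.1056, 0.0504]
ee_rot: [-1.534, -0.407, 0.405]
contact_force: [1.9, -1.5, 0.6]
finger_gap: 0.461
```

>>> apply_moves(
  motion=[
    {"twist": [0,0,0],"slide": [0,0,-0.5],"fingers": 30},
    {"twist": [0,0,0],"slide": [0,0,-0.5],"fingers": 30},
  ],
)

```text
time: 13.83
tcp_pos: [0.4881, -0.1056, 0.0495]
ee_rot: [-1.533, -0.407, 0.405]
contact_force: [2.7, -2.3, 1.8]
finger_gap: 0.464
```

>>> apply_moves(
  motion=[
    {"twist": [0,0,0],"slide": [0,0,-0.5],"fingers": 30},
    {"twist": [0,0,0],"slide": [0,0,-0.3],"fingers": 30},
  ],
)

```text
time: 14.0
tcp_pos: [0.4881, -0.1056, 0.0493]
ee_rot: [-1.534, -0.407, 0.405]
contact_force: [0.4, -2.9, 7.6]
finger_gap: 0.463
```

Seated about 5.4 mm lower. Forward turning, sinking with the pitch (1.91 mm/rad).

>>> apply_moves(
  motion=[
    {"twist": [0,0,-0.06],"slide": [0,0,0],"fingers": 30},
    {"twist": [0,0,-0.12],"slide": [0,0,-0.1],"fingers": 30},
    {"twist": [0,0,-0.12],"slide": [0,0,-0.2],"fingers": 30},
    {"twist": [0,0,-0.12],"slide": [0,0,-0.23],"fingers": 30},
    {"twist": [0,0,-0.12],"slide": [0,0,-0.23],"fingers": 30},
    {"twist": [0,0,-0.12],"slide": [0,0,-0.23],"fingers": 30},
  ],
)

```text
time: 14.5
tcp_pos: [0.4875, -0.1054, 0.0481]
ee_rot: [-1.568, 0.116, -0.117]
contact_force: [1.3, -1.2, 3.3]
finger_gap: 0.459
```

>>> apply_moves(
  motion=[
    {"twist": [0,0,-0.12],"slide": [0,0,-0.23],"fingers": 30},
    {"twist": [0,0,-0.12],"slide": [0,0,-0.23],"fingers": 30},
    {"twist": [0,0,-0.12],"slide": [0,0,-0.23],"fingers": 30},
    {"twist": [0,0,-0.12],"slide": [0,0,-0.23],"fingers": 30},
    {"twist": [0,0,-0.12],"slide": [0,0,-0.23],"fingers": 30},
    {"twist": [0,0,-0.12],"slide": [0,0,-0.23],"fingers": 30},
    {"twist": [0,0,-0.12],"slide": [0,0,-0.23],"fingers": 30},
    {"twist": [0,0,-0.12],"slide": [0,0,-0.23],"fingers": 30},
    {"twist": [0,0,-0.12],"slide": [0,0,-0.23],"fingers": 30},
    {"twist": [0,0,-0.12],"slide": [0,0,-0.23],"fingers": 30},
    {"twist": [0,0,-0.12],"slide": [0,0,-0.23],"fingers": 30},
    {"twist": [0,0,-0.12],"slide": [0,0,-0.23],"fingers": 30},
  ],
)

```text
time: 15.5
tcp_pos: [0.488, -0.1053, 0.0455]
ee_rot: [-1.2, 1.221, -1.223]
contact_force: [1.5, -1.5, 4.0]
finger_gap: 0.461
```

```bash
python3 - <<'E'
from h import *
o=st()
E
```

```text
{'time': 15.5, 'joints': [-0.065, 0.648, 0.353, 2.029, -0.424, 0.533, 0.574], 'joint_velocities': [-0.257, 0.063, 0.396, 0.01, -0.46, 0.082, -0.968], 'effort': [0.493, -36.679, 2.552, -7.1, 0.222, 0.547, 0.616], 'tcp_pos': [0.488, -0.105, 0.045], 'ee_rot': [-1.2, 1.221, -1.223], 'contact_force': [1.533, -1.529, 4.023], 'moment': [-0.295, -0.354, 0.045], 'finger_gap': 0.461}
```

>>> apply_moves(
  motion=[
    {"twist": [0,0,-0.12],"slide": [0,0,-0.23],"fingers": 30},
    {"twist": [0,0,-0.12],"slide": [0,0,-0.23],"fingers": 30},
    {"twist": [0,0,-0.12],"slide": [0,0,-0.23],"fingers": 30},
    {"twist": [0,0,-0.12],"slide": [0,0,-0.23],"fingers": 30},
    {"twist": [0,0,-0.12],"slide": [0,0,-0.23],"fingers": 30},
    {"twist": [0,0,-0.12],"slide": [0,0,-0.23],"fingers": 30},
    {"twist": [0,0,-0.12],"slide": [0,0,-0.23],"fingers": 30},
    {"twist": [0,0,-0.12],"slide": [0,0,-0.23],"fingers": 30},
    {"twist": [0,0,-0.12],"slide": [0,0,-0.23],"fingers": 30},
    {"twist": [0,0,-0.12],"slide": [0,0,-0.23],"fingers": 30},
  ],
)

```text
time: 16.33
tcp_pos: [0.4886, -0.1051, 0.0432]
ee_rot: [-0.359, 2.028, -2.028]
contact_force: [1.6, -0.3, 4.5]
finger_gap: 0.458
```

```bash
python3 - <<'E'
from h import *
o=st()
E
```

```text
{'time': 16.333, 'joints': [-0.267, 0.729, 0.686, 2.036, -0.775, 0.65, -0.276], 'joint_velocities': [-0.223, 0.131, 0.392, 0.009, -0.37, 0.189, -1.059], 'effort': [0.499, -36.613, 6.027, -6.208, 0.435, 0.556, 0.671], 'tcp_pos': [0.489, -0.105, 0.043], 'ee_rot': [-0.359, 2.028, -2.028], 'contact_force': [1.618, -0.279, 4.542], 'moment': [-0.238, -0.573, 0.026], 'finger_gap': 0.458}
```

Regripping here: settle, open, turn back half a turn.

>>> apply_moves(
  motion=[
    {"twist": [0,0,0],"slide": [0,0,0],"fingers": 30},
    {"twist": [0,0,0],"slide": [0,0,0],"fingers": 30},
    {"twist": [0,0,0],"slide": [0,0,0],"fingers": 58},
    {"twist": [0,0,0],"slide": [0,0,0],"fingers": 58},
    {"twist": [0,0,0],"slide": [0,0,0],"fingers": 58},
    {"twist": [0,0,0],"slide": [0,0,0],"fingers": 58},
    {"twist": [0,0,0.06],"slide": [0,0,0],"fingers": 58},
    {"twist": [0,0,0.12],"slide": [0,0,0],"fingers": 58},
    {"twist": [0,0,0.12],"slide": [0,0,0],"fingers": 58},
    {"twist": [0,0,0.12],"slide": [0,0,0],"fingers": 58},
    {"twist": [0,0,0.12],"slide": [0,0,0],"fingers": 58},
    {"twist": [0,0,0.12],"slide": [0,0,0],"fingers": 58},
    {"twist": [0,0,0.12],"slide": [0,0,0],"fingers": 58},
    {"twist": [0,0,0.12],"slide": [0,0,0],"fingers": 58},
    {"twist": [0,0,0.12],"slide": [0,0,0],"fingers": 58},
    {"twist": [0,0,0.12],"slide": [0,0,0],"fingers": 58},
    {"twist": [0,0,0.12],"slide": [0,0,0],"fingers": 58},
    {"twist": [0,0,0.12],"slide": [0,0,0],"fingers": 58},
  ],
)

```text
time: 17.83
tcp_pos: [0.4866, -0.105, 0.0423]
ee_rot: [-1.287, 1.081, -1.078]
contact_force: [-0.1, 0.7, -0.2]
finger_gap: 0.681
```

>>> apply_moves(
  motion=[
    {"twist": [0,0,0.12],"slide": [0,0,0],"fingers": 58},
    {"twist": [0,0,0.12],"slide": [0,0,0],"fingers": 58},
    {"twist": [0,0,0.12],"slide": [0,0,0],"fingers": 58},
    {"twist": [0,0,0.12],"slide": [0,0,0],"fingers": 58},
    {"twist": [0,0,0.12],"slide": [0,0,0],"fingers": 58},
    {"twist": [0,0,0.12],"slide": [0,0,0],"fingers": 58},
    {"twist": [0,0,0.12],"slide": [0,0,0],"fingers": 58},
    {"twist": [0,0,0.12],"slide": [0,0,0],"fingers": 58},
    {"twist": [0,0,0.12],"slide": [0,0,0],"fingers": 58},
    {"twist": [0,0,0.12],"slide": [0,0,0],"fingers": 58},
    {"twist": [0,0,0.12],"slide": [0,0,0],"fingers": 58},
    {"twist": [0,0,0.12],"slide": [0,0,0],"fingers": 58},
    {"twist": [0,0,0.12],"slide": [0,0,0],"fingers": 58},
    {"twist": [0,0,0.12],"slide": [0,0,0],"fingers": 58},
    {"twist": [0,0,0.08],"slide": [0,0,0],"fingers": 58},
    {"twist": [0,0,0],"slide": [0,0,0],"fingers": 58},
    {"twist": [0,0,0],"slide": [0,0,0],"fingers": 58},
  ],
)

```text
time: 19.25
tcp_pos: [0.4867, -0.1053, 0.0423]
ee_rot: [-1.552, -0.278, 0.28]
contact_force: [-0.2, 0.2, -0.2]
finger_gap: 0.677
```

```bash
python3 - <<'E'
from h import *
o=st()
s=snap('top');P=cloud(s);q=P[(np.hypot(P[...,0]-.489,P[...,1]+.105)<.03)&(P[...,2]>.07)&(P[...,2]<.12)]
print(len(q));
if len(q): print(np.quantile(q[:,2],[.1,.25,.5,.75,.9]).round(4),cv2.minEnclosingCircle(q[:,:2].astype(np.float32)))
save(s,'l.png',(240,160,340,240),7)
E
```

```text
{'time': 19.25, 'joints': [0.29, 0.632, -0.18, 2.021, 0.219, 0.507, 1.878], 'joint_velocities': [-0.011, -0.003, 0.009, -0.003, -0.003, -0.003, -0.003], 'effort': [0.167, -39.362, -1.481, -9.078, 0.031, 0.009, 0.044], 'tcp_pos': [0.487, -0.105, 0.042], 'ee_rot': [-1.552, -0.278, 0.28], 'contact_force': [-0.209, 0.205, -0.213], 'moment': [-0.004, 0.019, -0.001], 'finger_gap': 0.677}
109
[0.0783 0.087  0.0943 0.0982 0.1002] ((0.48282334208488464, -0.11304771155118942), 0.022864045575261116)
```

View pics/l.png

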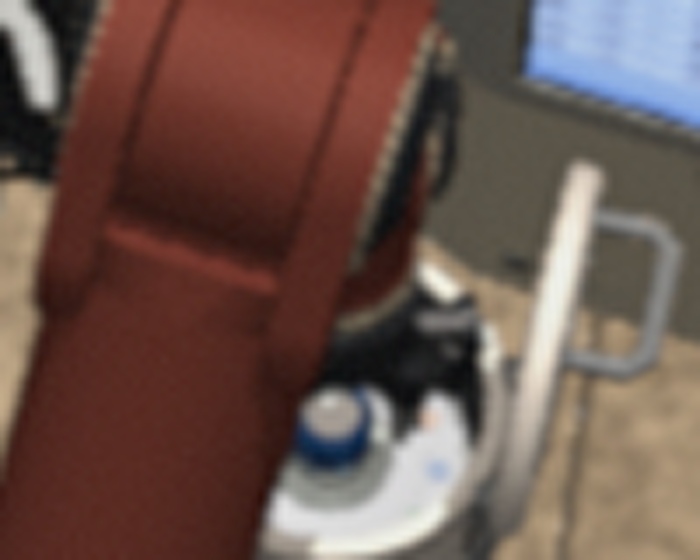

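```bash
python3 - <<'E'
from h import *
z=[]
for _ in range(4):
    s=snap('top');P=cloud(s);W=s['image']
    z.append(P[215:228,282:296,2])
m=np.median(z,0)
print((m*1000).round(0).astype(int)); print(W[215:228,282:296].min(2))
E
```

```text
[[                 662                  662                  204
                   205                  208                  204
                   205                  208                  200
                   202                  164                  152
                   151                  152]
 [                 657                  656                  166
  -9223372036854775808                   99                   96
                    96                   99                   95
                    51                   52                  150
                   148                  145]
 [                 635                   96                   96
                    97                   95                   99
  -9223372036854775808                   93                   93
                    99                   48                   51
                   138                  135]
 [                 630                   95                   99
                    98                   99                   97
                    98                   98            
[... 2993 characters left out ...]
 124 153 182 180 160 149 133  95 113 168 167 111]
 [ 53 107 141 151 157 157 148 147 143 110  86 156 185 138]
 [ 49 106 141 147 146 145 146 147 142 109  70 139 184 150]
 [ 47  81 129 144 147 148 147 145 135  87  65 136 174 145]
 [ 37  50  94 129 140 143 140 133  98  48  63 141 173 145]
 [ 30  25  47  76  99 107 102  82  50  22  50 118 156 142]
 [ 27  16  19  26  44  48  45  34  17  16  51 102 129 142]
 [ 41  24  19  17  17  21  17  20  16  27  66 105 122 145]
 [ 67  46  25  13  15  16  18  21  27  52  92 113 123 142]
 [101  76  53  39  32  32  39  51  63  82 107 123 127 151]
 [122 102  86  83  79  79  80  91  96 107 118 124 136 170]]<stdin>:7: RuntimeWarning: invalid value encountered in cast
```

```bash
python3 - <<'E'
from h import *
Z=[]
for _ in range(8):
    s=snap('top');P=cloud(s);Z.append(P)
P=np.nanmean(Z,0);im=s['image']
print('knob top',np.nanmean(P[218:221,284:291,2]),np.nanstd(P[218:221,284:291,2]))
r=np.hypot(P[...,0]-.4885,P[...,1]+.105)
q=P[(r>.074)&(r<.080)&(P[...,2]>.105)&(P[...,2]<.125)];print('rim',len(q),np.quantile(q[:,2],[.1,.3,.5,.7,.9]).round(4))
q=P[(r>.11)&(r<.2)&(abs(P[...,2])<.02)];print('bench',len(q),np.median(q[:,2]))
q=P[(np.hypot(P[...,0]-.469,P[...,1]-.148)<.015)&(P[...,2]>.045)&(P[...,2]<.07)];print('pot',len(q),np.nanmedian(q[:,2]) if len(q) else '')
q=P[(r>.035)&(r<.06)&(P[...,2]>.03)&(P[...,2]<.065)];print('rotorlid',len(q),np.median(q[:,2]))
E
```

```text
knob top 0.09695155911098097 0.0014131373678200883
rim 140 [0.1092 0.1132 0.1145 0.1155 0.1167]
bench 2730 0.0008365766963538102
pot 56 0.056129912405037376
rotorlid 158 0.04818694749754987
```

Camera knob top is 0.096 after bias correction, so the knob is at −37.0 mm, against −37.7 mm from the turn count. About 3.3 rad remains. Gripping again.

>>> apply_moves(
  motion=[
    {"twist": [0,0,0],"slide": [1.5,0,0.5],"fingers": 58},
    {"twist": [0,0,0],"slide": [0,0,0],"fingers": 40},
    {"twist": [0,0,0],"slide": [0,0,0],"fingers": 30},
    {"twist": [0,0,0],"slide": [0,0,0],"fingers": 30},
    {"twist": [0,0,0],"slide": [0,0,0],"fingers": 30},
    {"twist": [0,0,0],"slide": [0,0,0],"fingers": 30},
    {"twist": [0,0,-0.06],"slide": [0,0,0],"fingers": 30},
    {"twist": [0,0,-0.12],"slide": [0,0,-0.23],"fingers": 30},
    {"twist": [0,0,-0.12],"slide": [0,0,-0.23],"fingers": 30},
  ],
  force=25,
)

```text
time: 20.65
tcp_pos: [0.4891, -0.1054, 0.0427]
ee_rot: [-1.57, -0.041, 0.041]
contact_force: [0.0, -0.3, 1.0]
finger_gap: 0.463
```

>>> apply_moves(
  motion=[
    {"twist": [0,0,-0.12],"slide": [0,0,-0.4],"fingers": 30},
    {"twist": [0,0,-0.12],"slide": [0,0,-0.3],"fingers": 30},
    {"twist": [0,0,-0.12],"slide": [0,0,-0.23],"fingers": 30},
    {"twist": [0,0,-0.12],"slide": [0,0,-0.23],"fingers": 30},
    {"twist": [0,0,-0.12],"slide": [0,0,-0.23],"fingers": 30},
    {"twist": [0,0,-0.12],"slide": [0,0,-0.23],"fingers": 30},
    {"twist": [0,0,-0.12],"slide": [0,0,-0.23],"fingers": 30},
    {"twist": [0,0,-0.12],"slide": [0,0,-0.23],"fingers": 30},
    {"twist": [0,0,-0.12],"slide": [0,0,-0.23],"fingers": 30},
    {"twist": [0,0,-0.12],"slide": [0,0,-0.23],"fingers": 30},
  ],
)

```text
time: 21.48
tcp_pos: [0.4891, -0.1051, 0.0404]
ee_rot: [-1.38, 0.892, -0.892]
contact_force: [-1.2, 0.0, 3.0]
finger_gap: 0.464
```

>>> apply_moves(
  motion=[
    {"twist": [0,0,-0.12],"slide": [0,0,-0.23],"fingers": 30},
    {"twist": [0,0,-0.12],"slide": [0,0,-0.23],"fingers": 30},
    {"twist": [0,0,-0.12],"slide": [0,0,-0.23],"fingers": 30},
    {"twist": [0,0,-0.12],"slide": [0,0,-0.23],"fingers": 30},
    {"twist": [0,0,-0.12],"slide": [0,0,-0.23],"fingers": 30},
    {"twist": [0,0,-0.12],"slide": [0,0,-0.23],"fingers": 30},
    {"twist": [0,0,-0.12],"slide": [0,0,-0.23],"fingers": 30},
    {"twist": [0,0,-0.12],"slide": [0,0,-0.23],"fingers": 30},
  ],
)

```text
time: 22.15
tcp_pos: [0.489, -0.1048, 0.0386]
ee_rot: [-0.905, 1.593, -1.592]
contact_force: [-0.7, 0.9, 3.6]
finger_gap: 0.458
```

>>> apply_moves(
  motion=[
    {"twist": [0,0,-0.12],"slide": [0,0,-0.23],"fingers": 30},
    {"twist": [0,0,-0.12],"slide": [0,0,-0.23],"fingers": 30},
    {"twist": [0,0,-0.12],"slide": [0,0,-0.23],"fingers": 30},
    {"twist": [0,0,-0.12],"slide": [0,0,-0.23],"fingers": 30},
    {"twist": [0,0,-0.12],"slide": [0,0,-0.23],"fingers": 30},
    {"twist": [0,0,-0.12],"slide": [0,0,-0.23],"fingers": 30},
    {"twist": [0,0,-0.12],"slide": [0,0,-0.23],"fingers": 30},
    {"twist": [0,0,0],"slide": [0,0,0],"fingers": 30},
    {"twist": [0,0,0],"slide": [0,0,0],"fingers": 30},
    {"twist": [0,0,0],"slide": [0,0,0],"fingers": 30},
  ],
)

```text
time: 22.98
tcp_pos: [0.4891, -0.1049, 0.0369]
ee_rot: [-0.212, 2.116, -2.115]
contact_force: [-0.4, 1.0, 5.1]
finger_gap: 0.462
```

```bash
python3 - <<'E'
from h import *
o=st()
s=snap('top');save(s,'m.png',(240,160,340,240),7)
Z=[]
for _ in range(6): Z.append(cloud(snap('top')))
P=np.nanmean(Z,0);print((P[214:226,282:296,2]*1000).round(0))
E
```

```text
{'time': 22.983, 'joints': [-0.287, 0.756, 0.722, 2.037, -0.826, 0.665, -0.38], 'joint_velocities': [0.005, -0.003, -0.007, 0.001, 0.0, -0.0, 0.001], 'effort': [0.195, -36.34, 7.725, -7.498, 0.058, -0.187, -0.005], 'tcp_pos': [0.489, -0.105, 0.037], 'ee_rot': [-0.212, 2.116, -2.115], 'contact_force': [-0.429, 0.995, 5.119], 'moment': [0.176, 0.019, -0.018], 'finger_gap': 0.462}
[[203. 206. 207. 209. 211. 208. 209. 206. 206. 205. 201. 199. 151. 135.]
 [198. 200. 199. 203. 205. 202. 201. 202. 197. 197. 196. 164. 144. 134.]
 [157. 157. 137. 193. 195. 196. 192. 134. 157. 152. 152. 152. 150. 135.]
 [145.  92.  93.  88.  92.  90.  89.  91.  90. 146. 140. 142. 141. 137.]
 [136.  92.  88.  91.  89.  92.  89.  92.  89.  90. 136. 134. 135. 135.]
 [ 89.  91.  93.  91.  91.  90.  89.  89.  89.  90.  85. 118. 118. 117.]
 [ 90.  89.  89.  90.  88.  90.  92.  94.  89.  88.  86. 100. 110. 112.]
 [ 88.  92.  88.  90.  90.  92.  91.  92.  90.  91.  82.  99.  99.  91.]
 [ 86.  90.  87.  88.  90.  93.  92.  88.  90.  86.  76.  90.  92.  79.]
 [ 85.  89.  90.  92.  89.  88.  90.  90.  87.  86.  69.  85.  83.  72.]
 [ 82.  88.  90.  88.  87.  90.  89.  86.  84.  78.  50.  74.  75.  47.]
 [ 77.  82.  82.  85.  85.  86.  85.  83.  75.  68.  49.  50.  47.  48.]]
```

View pics/m.png

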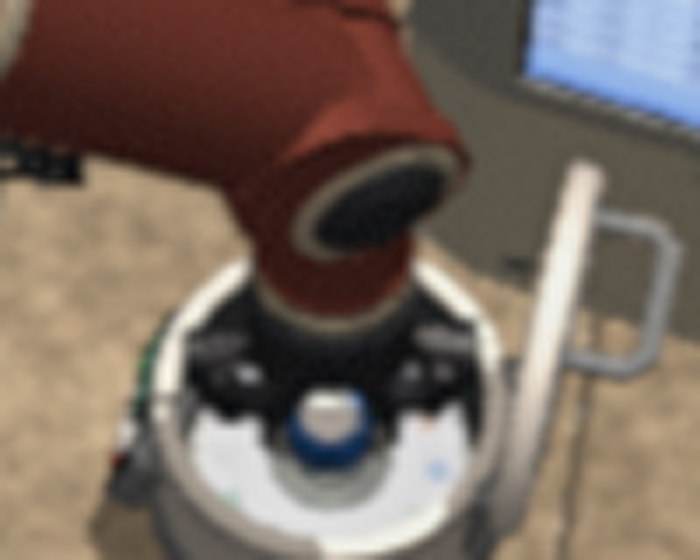

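The knob top reads 0.089–0.090, which puts it at about −43.7 mm, close to the −44 mm target. The turn count gives −44.0 mm. The knob is gripped and at rest, and the lid is upright. Handing in.

```bash
python3 -c "
from cell import job_done; print(job_done())"
```

```text
the job is handed in; nothing more can be done
None
```

I opened the lid by its bow handle until it stood upright. I then turned the knob backward about 98° until the thread dropped, and turned it forward about one turn from there. The job went in at about 23 s with the knob still gripped. No verdict came back.

**Last checks**
- **Depth:** the camera puts the knob about 43.7 mm below the hub top. The turn count with the tool height gives about 44.0 mm. The target is 44, and 41.4 to 46.4 is allowed.
- **Grip and rest:** the fingers were holding at 39 mm opening with 25 N commanded, pressing down about 5 N, with the joints at rest.
- **Lid:** it stood upright in the last picture, estimated at about 1.59 rad.
- **Pot, bottle and dish:** the arm never went near the pot, bottle or dish. I did not measure their positions again at the end.

**What went wrong or disagreed**
- **Missed first grip:** my first close on the handle bar caught nothing. The real fingertips sit about 25 mm above the reported TCP, so I measured that and allowed for it afterwards.
- **Camera against turn count:** halfway through the forward turn they differed by about 0.7 mm (−37.0 against −37.7 mm).
- **Where the thread dropped:** I noticed the drop slightly late, so its exact angle is uncertain by up to about 0.3 rad, or roughly 0.6 mm of depth. This is well within the tolerance.

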